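# Put the swapped condiments back on their own coasters

## Robot

A 6-joint arm with a two-finger parallel gripper is mounted at the origin on a cart in front of the work surface, level with it; the furniture and walls round the work are solid. World frame = base frame: x ahead of the robot, y to its left, z up, the work surface at z = 0. Lengths are in mm, angles in rad, forces in N, time in s.
With the tool pointing down it reaches from about 325 to 850 mm from the base axis. Payload 4.4 kg.
Tool frame: the origin (TCP) lies on the centre line of the jaws, within the pads' length; the fingertips stand 22 mm ahead of it and the grasp point (between the pads) lies 3 mm ahead of it (tip_reach is the z of the fingertips in the tool frame, in mm); z points along the fingers, y is the line along which they close (so a half turn about z gives the same grasp; the last joint's range is limited). The gripper opens to 94 mm and grips with 3 to 60 N. Pads are 16 mm wide; open, the fingers measure 119 mm over their backs; the gripper's body (75 mm by 177 mm) begins 78 mm behind the grasp point.
Start: joints at [-1.258, 0.207, 1.542, -0, 1.393, -0.15], TCP at [257.215, -514.264, 227.447] pointing down, gripper open.
Joint ranges: [-2.73, 2.73], [-0.86, 2.22], [0.23, 2.46], [-1.11, 4.25], [0.08, 2.63], [-2.82, 2.82]. Speed limits (rad/s): [2.79, 2.79, 3.14, 3.14, 3.14, 3.14].

## Interface

Orientations are given as a unit quaternion [w, x, y, z].
In Python, from station import * gives the robot as it stands. The module is installed in compiled form; this text tells all that it offers.
- The arm moves only by the shell command python3 -m handwheel 'ROWS' [OPENING] [FORCE]. ROWS is a JSON object whose one key "deltas" holds a list of rows, each a list of 2 entries, a list of its own where there are three numbers: the shift along the tool's x, y, z in m, then the turn, a rotation vector about the tool's x, y, z in degrees. In form: {"deltas": [[[tx, ty, tz], [wx, wy, wz]], ...]}. A call has 1 to 8 rows; each row shifts and turns the commanded pose from where the row before left it, along the tool's axes as they then stand; what a row does not reach is not made up. A row lasts 1/12 s, in which the tool goes at most 41.7 mm and 7.16 degrees, less where a joint would pass 70% of its speed; a pose out of reach is approached as far as the arm can. A call is refused whole if a number of a shift passes 0.0417 or a number of a turn 7.16, either way. A call with a gripper value outside its range is refused whole. OPENING is the closure, from 0 (fully open) to 1 (shut), set as the call begins (- or left out, the last holds). The fingers move at their own pace and stop on an object; FORCE is the grip in N (left out, the last holds). Time passes only in rows, so rows that do not move let the fingers close. It gives the time, the measured TCP pose, the force, the opening and the grip force at its end, in the units of the state.
- observe(): the state, without advancing time (a new reading comes with each control period).
- snapshot(name): name is "scene" or "top" or "wrist"; returns the picture (400x640x3 uint8, red, green, blue); there is no depth.
- calibration(name): a dict with "camera_matrix" (3x3 intrinsics, pixels), "R" (3x3) and "t" (3): a world point X has camera coordinates R X + t; the wrist camera has in their place "tool_from_camera" (4x4, takes a point from camera to tool coordinates, whose origin is the TCP and whose axes are the flange's). Camera axes: x right, y down, z forward; pixel columns grow to the right and rows downward; lengths in mm; the calibration is good to about 2 mm. A picture is of the moment at which its call begins: read the wrist's pose just before it. calibration takes no time and is no camera call.
- hand_in(): hands the job in; it is judged then, once.
The state is a dict: "t": time; "qpos": joint angles; "qd": joint speeds; "joint_efforts": joint torques, N m; "tool_pos": TCP position; "ee_rot": TCP orientation; "wrist_force": force on the tool from outside, world axes, zero at the start; "moment": the same for the moment, N m; "width": finger opening in mm; "finger_force": force on a finger pad.
Only numpy, scipy, OpenCV 4.12 (cv2) and the standard library are available. Lean on these libraries where they do the work, as an engineer would, in place of code of your own. Each camera call takes 0.05 s, during which the arm holds its last target. There are 200 camera calls.

## Task

After wiping the stove the four condiments were put back on each other's wooden coasters. Put each on its own again, upright and in the middle: the food tin on the round coaster, the salt shaker on the square one, the toothpick cup on the triangular one and the glass jar on the oblong one. Set things down gently without tipping or dropping them, park what is in the way on the empty cork mat or another clear spot, and leave the mug where it stands.

Things in the scene. Friction and masses are not known exactly. Their poses are not given: they have to be found in the camera images.
- tin: Food tin, a squat plain cylinder with a metal lid, 57 mm diameter, 72 mm high, 0.18 kg. Stands upright at the start on one of the wooden coasters that is not its own. Origin: centre of its underside, z up. Belongs on the round coaster.
- shaker: Salt shaker, white with a narrower grey domed cap; 44 mm diameter up to 66 mm height, the cap 34 mm wide above that, 90 mm high in all, 0.10 kg. Stands upright at the start on one of the wooden coasters that is not its own. Origin: centre of its underside, z up. Belongs on the square coaster.
- cup: Turned brown wooden cup full of toothpicks: the cup is 45 mm in diameter and 52 mm high and is what to grip; the picks (to 70 mm) are only looks. 0.06 kg. Stands upright at the start on one of the wooden coasters that is not its own. Origin: centre of its underside, z up. Belongs on the triangular coaster.
- jar: Glass jar with a pale lid, the tallest of the four: 99 mm high, body about 56 mm along its x by 62 mm along its y, lid 57 mm in diameter from 88 mm up, 0.44 kg; grip it 75 to 85 mm above its foot. Stands upright at the start on one of the wooden coasters that is not its own. Origin: centre of its underside, z up. Belongs on the oblong coaster.
- round_coaster: Round coaster, 100 mm diameter. Plain light wood, 10 mm thick, fixed in place. Origin: centre of its underside (top face 10 mm above); z up. 
- square_coaster: Square coaster, 92 x 92 mm. Plain light wood, 10 mm thick, fixed in place. Origin: centre of its underside (top face 10 mm above); z up. 
- triangle_coaster: Three-sided coaster with rounded corners; its straight sides lie 42 mm from its centre and its corners reach 72 mm from it. Plain light wood, 10 mm thick, fixed in place. Origin: centre of its underside (top face 10 mm above); z up. 
- oblong_coaster: Oblong coaster, 76 mm along its x by 150 mm along its y. Plain light wood, 10 mm thick, fixed in place. Origin: centre of its underside (top face 10 mm above); z up. 
- cork_mat: Six-sided cork mat, 110 mm across flats, 6 mm thick, fixed in place, empty at the start: a free spot to park something (the bare stove top, z = 0, serves as well; its metal burner caps are fixed and no targets). Origin: centre of its underside; z up.
- mug: White mug with a handle, 89 x 120 mm, 98 mm high, standing loose on the stone counter left of the stove; a bystander. Origin: centre of its underside.
There are look-alikes about, which are no part of the job. What is shaped like the tin but black is not meant. What is shaped like the jar but red is not meant.

How it is judged (in metres and radians):
At the end, for the whole second after the job is handed in: Tin on round, shaker on square, cup on triangular, jar on oblong coaster: each centre within 12 mm of the coaster's, at the height of its top (4 mm), leaning under 0.1 rad, at rest (0.02 m/s, 0.2 rad/s); mug within 20 mm of its start (horizontal distance between tin and round_coaster below 0.012 m and z of tin in the frame of round_coaster between 0.006 and 0.014 m and angle between each of tin, shaker, cup, jar's own z axis and vertical below 0.1 rad and linear speed of each of tin, shaker, cup, jar below 0.02 m/s and angular speed of each of tin, shaker, cup, jar below 0.2 rad/s and horizontal distance between shaker and square_coaster below 0.012 m and z of shaker in the frame of square_coaster between 0.006 and 0.014 m and horizontal distance between cup and triangle_coaster below 0.012 m and z of cup in the frame of triangle_coaster between 0.006 and 0.014 m and horizontal distance between jar and oblong_coaster below 0.012 m and z of jar in the frame of oblong_coaster between 0.006 and 0.014 m and distance of mug from where it was at the start of the episode below 0.02 m); the robot touches nothing.
It fails at once if the mug is disturbed (moved over 20 mm) (distance of mug from where it was at the start of the episode above 0.02 m).
It fails at once if one of the four is tipped over (leans more than 35 degrees) (angle between any of tin, shaker, cup, jar's own z axis and vertical above 0.61 rad).
It fails at once if one of the four is dropped or thrown (faster than 0.75 m/s with no finger on it: a fall of about 30 mm) ((linear speed of tin above 0.75 m/s and contact force between the fingers and tin below 0.01 N) or (linear speed of shaker above 0.75 m/s and contact force between the fingers and shaker below 0.01 N) or (linear speed of cup above 0.75 m/s and contact force between the fingers and cup below 0.01 N) or (linear speed of jar above 0.75 m/s and contact force between the fingers and jar below 0.01 N)).
It also fails if it takes over 122 s, if anything falls off the work surface, if the arm or the gripper's body presses on something with over 40 N, if the wrist force passes 120 N, or if a joint passes its speed limit or range.

## Working session

There is one attempt and no reset: what is moved stays moved. The work goes in short steps, Python scripts to look and compute and a shell command to move; the robot and the scene stay as the last step left them, time stands still between calls to the robot, and variables do not carry over. Pictures are saved under pics/ and viewed, at most 14 in all, crops included, and the job is handed in when it is done.

```bash
mkdir -p pics
python3 - <<'E'
from station import *
import cv2, numpy as np
np.set_printoptions(precision=3,suppress=True)
s=observe(); print(s)
for n in("scene","top"):
    im=snapshot(n); cv2.imwrite(f"pics/{n}0.png",im[:,:,::-1]); np.save(f"{n}0.npy",im)
for n in("scene","top","wrist"): print(n,calibration(n))
E
```

```text
{'t': 0.0, 'qpos': array([-1.257,  0.207,  1.543, -0.   ,  1.394, -0.15 ]), 'qd': array([-0.001,  0.001, -0.001,  0.   ,  0.   ,  0.002]), 'joint_efforts': array([ -0.   , -37.088, -28.141,   0.07 ,   0.036,  -0.   ]), 'tool_pos': array([ 256.978, -513.535,  226.306]), 'ee_rot': array([-0.001,  0.973,  0.23 , -0.   ]), 'wrist_force': array([-0.275,  0.436,  0.061]), 'moment': array([-0.021, -0.018, -0.053]), 'finger_force': 0.0, 'width': 93.74779116710903}
scene {'camera_matrix': array([[511.627,   0.   , 317.413],
       [  0.   , 511.627, 202.836],
       [  0.   ,   0.   ,   1.   ]]), 'R': array([[-0.881, -0.472, -0.   ],
       [-0.361,  0.674, -0.644],
       [ 0.305, -0.568, -0.765]]), 't': array([ 466.673,  170.143, 1294.355])}
top {'camera_matrix': array([[378.485,   0.   , 327.436],
       [  0.   , 378.485, 202.704],
       [  0.   ,   0.   ,   1.   ]]), 'R': array([[ 0.019, -1.   ,  0.017],
       [-0.998, -0.02 , -0.066],
       [ 0.066, -0.016, -0.998]]), 't': array([  47.443,  490.013, 1198.426])}
wrist {'camera_matrix': array([[357.433,   0.   , 317.733],
       [  0.   , 357.433, 196.462],
       [  0.   ,   0.   ,   1.   ]]), 'tool_from_camera': array([[   0.   ,   -0.965,   -0.261,   75.835],
       [   1.   ,    0.   ,    0.   ,   -0.238],
       [  -0.   ,   -0.261,    0.965, -157.851],
       [   0.   ,    0.   ,    0.   ,    1.   ]])}
```

View pics/top0.png

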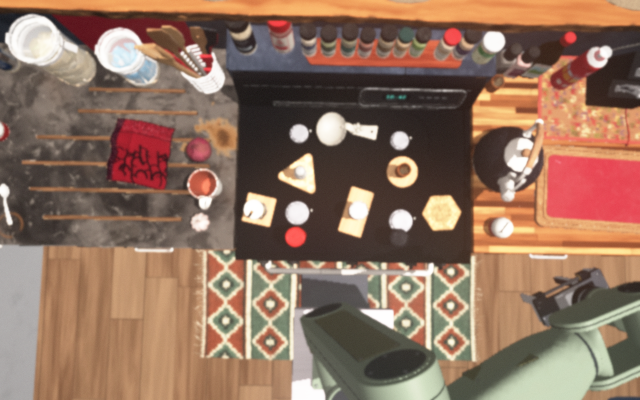

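View pics/scene0.png

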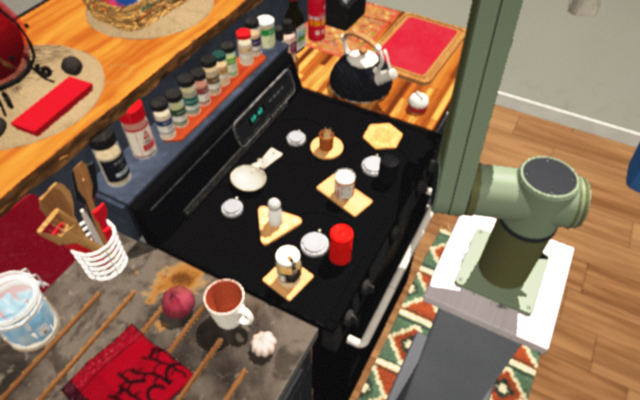

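The top view shows coasters with items at square (258,209), triangle (298,172), oblong (357,212), round (403,171). The cork mat is at (441,212), with look-alikes red at (295,237) and black at (399,237). Next: coaster measurement and a close crop.

```bash
cat > h.py <<'E'
import cv2, numpy as np
from station import *
np.set_printoptions(precision=1,suppress=True)
def cam(n,s=None):
    c=calibration(n)
    if n!="wrist": return c["camera_matrix"],c["R"],c["t"]
    s=s or observe(); w,x,y,z=s["ee_rot"]
    from scipy.spatial.transform import Rotation as Ro
    T=np.eye(4);T[:3,:3]=Ro.from_quat([x,y,z,w]).as_matrix();T[:3,3]=s["tool_pos"]
    M=np.linalg.inv(T@c["tool_from_camera"]); return c["camera_matrix"],M[:3,:3],M[:3,3]
def plane(C,px,z):
    K,R,t=C; px=np.atleast_2d(px).astype(float)
    d=np.c_[px,np.ones(len(px))]@np.linalg.inv(K).T@R; o=-R.T@t
    return (o+d*((z-o[2])/d[:,2])[:,None])[:,:2]
def proj(C,X):
    K,R,t=C; p=(np.atleast_2d(X)@R.T+t)@K.T; return p[:,:2]/p[:,2:]
E
python3 - <<'E'
from h import *
S=np.load("scene0.npy");T=np.load("top0.npy")
cs=cv2.resize(S[100:310,200:430],None,fx=2.6,fy=2.6,interpolation=3)
ct=cv2.resize(T[140:250,230:470],None,fx=3.2,fy=3.2,interpolation=3)
w=max(cs.shape[1],ct.shape[1])
cv2.imwrite("pics/crop1.png",cs[:,:,::-1]);cv2.imwrite("pics/crop2.png",ct[:,:,::-1])
for n,im,roi in(("top",T,(235,145,235,100)),("scene",S,(160,100,270,210))):
    C=cam(n);print(n,"cam",-C[1].T@C[2])
    hsv=cv2.cvtColor(im,cv2.COLOR_RGB2HSV); m=cv2.inRange(hsv,(9,60,120),(28,255,255))
    mm=np.zeros_like(m);x,y,w,h=roi;mm[y:y+h,x:x+w]=m[y:y+h,x:x+w]
    cs,_=cv2.findContours(mm,cv2.RETR_EXTERNAL,cv2.CHAIN_APPROX_NONE)
    for c in cs:
        if cv2.contourArea(c)<200: continue
        P=plane(C,c[:,0],10).astype(np.float32); hu=cv2.convexHull(P)[:,0]
        r=cv2.minAreaRect(hu);ci=cv2.minEnclosingCircle(hu);tr=cv2.minEnclosingTriangle(hu.reshape(-1,1,2))[1]
        M=cv2.moments(hu)
        print(c[:,0].mean(0),"area",M["m00"],"cen",M["m10"]/M["m00"],M["m01"]/M["m00"],"rect",np.r_[r[0],r[1],r[2]],"circ",np.r_[ci[0],ci[1]],"tri",tr[:,0].mean(0) if tr is not None else 0)
E
```

```text
top cam [ 408.5   75.9 1227.2]
[441.3 212.7] area 11419.775869128993 cen 464.98759131760244 -312.0400180201869 rect [ 465.3 -312.6  113.3  127.     1.1] circ [ 465.  -312.1   64.6] tri [ 466.  -314.1]
[258.5 208.9] area 9528.082606228068 cen 463.7603592028961 277.1837616872119 rect [463.7 276.8  98.3  99.1  78.6] circ [463.8 277.8  65.3] tri [463.7 265.2]
[355.4 211.9] area 12700.101043192168 cen 462.94159363120315 -34.1092358140552 rect [463.2 -34.4  82.6 157.1  73.6] circ [463.1 -34.3  84.8] tri [482.9 -40.6]
[402.  171.5] area 8394.753721231129 cen 596.0818215883572 -183.53940070586137 rect [ 596.1 -183.7  102.    98.     0.5] circ [ 595.8 -183.5   53.3] tri [ 598.  -185.6]
[300.8 174.2] area 10187.511908018729 cen 581.2350905021572 146.9791990790279 rect [583.6 158.9 130.6 119.4   1.6] circ [581.5 145.5  74.3] tri [580.7 147.2]
scene cam [  78.3  840.8 1099.5]
[288.8 277.5] area 9096.010043351445 cen 461.78512419187473 280.2329136211444 rect [463.5 275.1 105.  100.   78.4] circ [463.1 280.   63.6] tri [464.6 270.6]
[186.1 282.9] area 15977.168076076545 cen 676.8588795809895 411.3
[... 372 characters left out ...]
581.3 149.7  75.4] tri [579.5 146.3]
[344.  193.4] area 13868.281355802712 cen 462.38365456750535 -36.1447036745849 rect [460.6 -40.2  98.7 157.5  73.5] circ [462.  -33.7  85.9] tri [463.4 -45. ]
[326.4 145.1] area 10095.032005713321 cen 598.8488610416113 -187.8517282905344 rect [ 601.4 -185.   106.7  122.3   64.1] circ [ 601.4 -192.    67.8] tri [ 596.9 -181.4]
[382.5 135.5] area 11844.828908843687 cen 464.1099540904833 -309.0002626858329 rect [ 463.7 -309.2  125.7  121.2   34. ] circ [ 464.7 -308.7   66.7] tri [ 464.  -308.9]
[400.1 110.1] area 20313.18253368046 cen 455.405212741857 -451.4947629021775 rect [ 481.9 -432.6  237.6  146.6   20.2] circ [ 472.6 -436.3  131.1] tri [ 462.4 -449.2]
```

View pics/crop1.png

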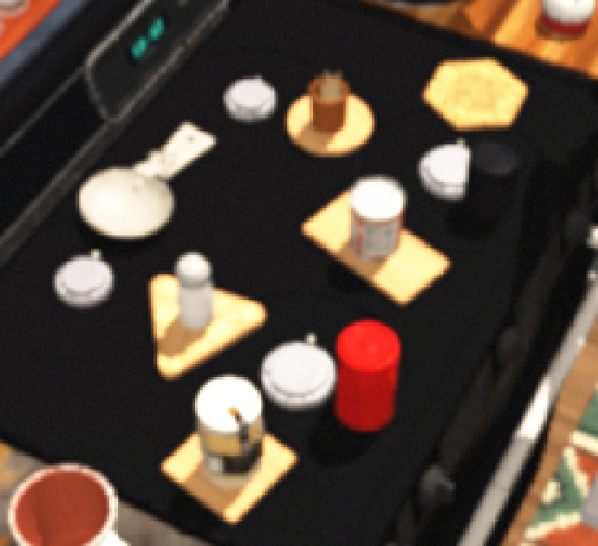

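View pics/crop2.png

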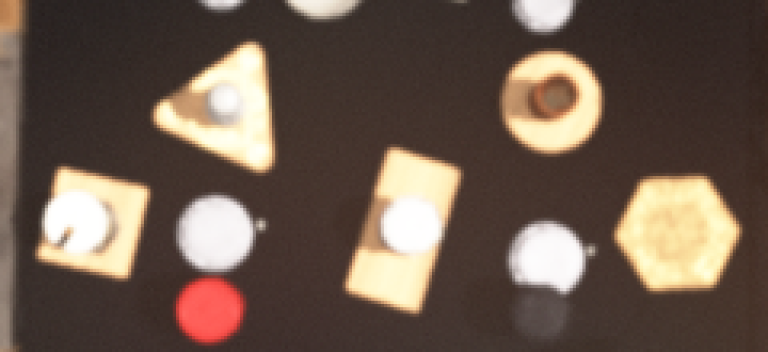

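Crops confirm the choice:
- Tin: white, on the oblong coaster, scene (345,180) and top (358,211). Not the black one at top (399,237).
- Jar: pale lid, on the square coaster, scene (288,260) and top (254,209). Not the red one at top (295,237).
- Shaker: on the triangle, top (300,172).
- Cup: on the round coaster, top (403,170).

Next I turn the tool to world axes and locate the four objects from both views.

```bash
python3 -m handwheel '{"deltas": [[[0,0,0],[0,0,6.65]],[[0,0,0],[0,0,6.65]],[[0,0,0],[0,0,6.65]],[[0,0,0],[0,0,6.65]],[[0,0,0],[0,0,0]]]}' 0
python3 - <<'E'
from h import *
A,B=cam("top"),cam("scene")
for n,p,q,z in(("tin",(358.1,210.6),(345,176.2),82),("shaker",(300.3,171.9),(274.6,203.1),95),("cup",(403.4,170.3),(326.9,133.8),62),("jar",(254,209),(288.1,255.4),109)):
    P=[c[0]@np.c_[c[1],c[2]] for c in(A,B)]
    X=cv2.triangulatePoints(P[0],P[1],np.array(p,float),np.array(q,float));X=X[:3,0]/X[3]
    print(n,"top",plane(A,p,z)[0],"scene",plane(B,q,z)[0],"tri",X)
print(observe()["qpos"])
E
```

```text
t: 0.52
tool_pos: [257.1, -513.9, 226.8]
ee_rot: [-0.001, 1.0, -0.001, -0.0]
wrist_force: [0.0, 0.6, 0.1]
width: 94.1
finger_force: 0.0
tin top [462.5 -35.4] scene [462.4 -33.9] tri [462.9 -35.4  80.4]
shaker top [575.  141.7] scene [575.1 147.4] tri [577.4 142.8  88.7]
cup top [ 591.8 -176.8] scene [ 594.4 -181.3] tri [ 591.2 -175.4   68.1]
jar top [459.8 274.6] scene [457.6 278.6] tri [459.8 275.5 103.5]
[-1.3  0.2  1.5  0.   1.4  0.3]
```

```bash
python3 -m handwheel '{"deltas": [[[0.0086,-0.02,0],[0,0,0]],[[0.0086,-0.02,0],[0,0,0]],[[0.0086,-0.02,0],[0,0,0]],[[0.0086,-0.02,0],[0,0,0]],[[0.0086,-0.02,0],[0,0,0]],[[0.0086,-0.02,0],[0,0,0]],[[0.0086,-0.02,0],[0,0,0]],[[0.0086,-0.02,0],[0,0,0]]]}' 0 | head -2
python3 -m handwheel '{"deltas": [[[0.0086,-0.02,0],[0,0,0]],[[0.0086,-0.02,0],[0,0,0]],[[0.0086,-0.02,0],[0,0,0]],[[0.0086,-0.02,0],[0,0,0]],[[0.0086,-0.02,0],[0,0,0]],[[0.0086,-0.02,0],[0,0,0]],[[0.0086,-0.02,0],[0,0,0]],[[0.0086,-0.02,0],[0,0,0]]]}' | head -2
python3 -m handwheel '{"deltas": [[[0.0086,-0.02,0],[0,0,0]],[[0.0086,-0.02,0],[0,0,0]],[[0.0086,-0.02,0],[0,0,0]],[[0.0086,-0.02,0],[0,0,0]],[[0.0086,-0.02,0],[0,0,0]],[[0.0086,-0.02,0],[0,0,0]],[[0.0086,-0.02,0],[0,0,0]],[[0.0086,-0.02,0],[0,0,0]]]}' | head -2
python3 -m handwheel '{"deltas": [[[0,0,0],[0,0,0]],[[0,0,0],[0,0,0]]]}'
cat > look.py <<'E'
import sys
from h import *
s=observe();C=cam("wrist",s);im=snapshot("wrist");np.save(f"{sys.argv[1]}.npy",im)
cv2.imwrite(f"pics/{sys.argv[1]}.png",im[:,:,::-1])
g=cv2.circle
print(s["t"],s["tool_pos"])
E
python3 look.py w1
```

```text
t: 1.18
tool_pos: [326.2, -353.1, 227.1]
t: 1.85
tool_pos: [395.0, -193.1, 227.2]
t: 2.52
tool_pos: [463.9, -33.2, 227.2]
t: 2.68
tool_pos: [463.7, -33.8, 227.2]
ee_rot: [0.0, 1.0, 0.002, -0.0]
wrist_force: [-0.6, 0.7, 0.2]
width: 94.1
finger_force: 0.0
2.6833 [463.7 -33.8 227.2]
```

View pics/w1.png

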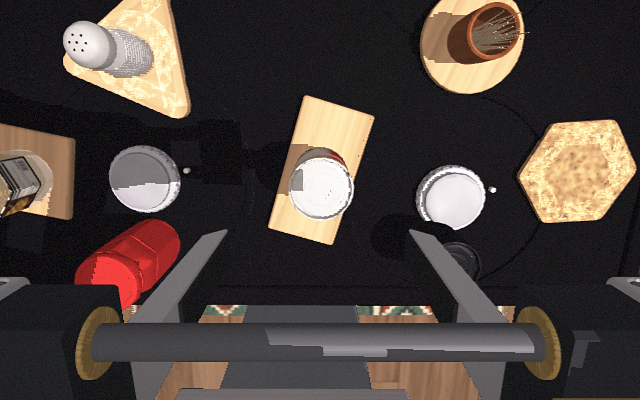

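The wrist view shows the oblong coaster (321,169), the tin lid centred at about (322,185), and parts of all the others. I'll measure from it.

Run:
```python
from h import *
im=np.load("w1.npy");C=cam("wrist")
hsv=cv2.cvtColor(im,cv2.COLOR_RGB2HSV);m=cv2.inRange(hsv,(8,50,120),(28,255,255));m[255:]=0
for c in cv2.findContours(m,0,1)[0]:
    if cv2.contourArea(c)<1500: continue
    hu=cv2.convexHull(plane(C,c[:,0],10).astype(np.float32));M=cv2.moments(hu)
    r=cv2.minAreaRect(hu);ci=cv2.minEnclosingCircle(hu)
    print(c[:,0].mean(0),"cen",M["m10"]/M["m00"],M["m01"]/M["m00"],M["m00"],"rect",np.r_[r[0],r[1],r[2]],"circ",np.r_[ci[0],ci[1]])
w=cv2.inRange(hsv,(0,0,150),(179,50,255))
w2=np.zeros_like(w);w2[140:225,280:360]=w[140:225,280:360]
c=max(cv2.findContours(w2,0,1)[0],key=cv2.contourArea);P=plane(C,c[:,0],82).astype(np.float32)
print("tin",cv2.minEnclosingCircle(P),c.min(0),c.max(0))
print("rim lit ellipse px", cv2.fitEllipse(c), "->",plane(C,cv2.fitEllipse(c)[0],82))
print("cup rim",plane(C,[(470,35),(520,28),(495,3)],62))
```

```text
[ 35.8 174.4] cen 461.0372541558262 267.23348687273835 6821.344842839986 rect [458.3 268.   72.9 100.6  78.1] circ [459.3 267.1  60.5]
[577.7 170.3] cen 464.36141176315766 -311.7485308464875 10363.799510770012 rect [ 464.4 -311.8  110.   123.1   63.9] circ [ 464.7 -311.7   61.9]
[316.7 169.4] cen 462.47565280290894 -35.45661320743451 11237.96874306284 rect [462.5 -35.5  75.6 149.   73.6] circ [462.6 -35.1  82.3]
[473.   41.1] cen 591.2315788242865 -184.455871840436 6974.24690027535 rect [ 588.2 -184.3   84.5   98.9    0.2] circ [ 595.2 -184.2   49.9]
[134.9  58.8] cen 577.4097254925201 145.3723292634606 8750.955793187488 rect [571.9 158.4 112.9 117.4   6.3] circ [574.  148.1  69.4]
tin ((463.529541015625, -37.04844665527344), 28.60953140258789) [[289 157]] [[353 220]]
rim lit ellipse px ((321.19696044921875, 188.95079040527344), (61.7881965637207, 63.35304641723633), 44.06110382080078) -> [[463.9 -37.5]]
cup rim [[ 591.5 -161.1]
 [ 597.  -202. ]
 [ 615.7 -178.8]]
```

Tin (463.5,−37) and coaster sizes agree with the given values (75.6×149; lid radius 28.6). Descending on the tin and gripping it.

```bash
python3 -m handwheel '{"deltas": [[[0,0.003,0.021],[0,0,0]],[[0,0,0.023],[0,0,0]],[[0,0,0.023],[0,0,0]],[[0,0,0.023],[0,0,0]],[[0,0,0.023],[0,0,0]],[[0,0,0.022],[0,0,0]],[[0,0,0.02],[0,0,0]],[[0,0,0.017],[0,0,0]]]}' 0
python3 -m handwheel '{"deltas": [[[0,0,0],[0,0,0]],[[0,0,0],[0,0,0]],[[0,0,0],[0,0,0]],[[0,0,0],[0,0,0]],[[0,0,0],[0,0,0]],[[0,0,0],[0,0,0]],[[0,0,0],[0,0,0]],[[0,0,0],[0,0,0]]]}' 1 15
```

```text
t: 3.4
tool_pos: [462.7, -38.6, 54.0]
ee_rot: [0.0, 1.0, -0.0, -0.001]
wrist_force: [-0.3, 0.2, 0.2]
width: 93.8
finger_force: 0.0
t: 4.07
tool_pos: [464.8, -37.5, 56.6]
ee_rot: [0.0, 1.0, -0.0, 0.001]
wrist_force: [-1.1, 0.3, 6.4]
width: 57.2
finger_force: 15.0
```

```bash
python3 -m handwheel '{"deltas": [[[0,0,-0.008],[0,0,0]],[[0,0,-0.014],[0,0,0]],[[0,0,-0.014],[0,0,0]],[[0,0,-0.014],[0,0,0]],[[0,0,-0.014],[0,0,0]],[[0,0,-0.014],[0,0,0]],[[0,0,-0.014],[0,0,0]],[[0,0,-0.008],[0,0,0]]]}'
python3 -m handwheel '{"deltas": [[[0,0.01,0],[0,0,0]],[[0,0.018,0],[0,0,0]],[[0,0.02,0],[0,0,0]],[[0,0.02,0],[0,0,0]],[[0,0.02,0],[0,0,0]],[[0,0.02,0],[0,0,0]],[[0,0.02,0],[0,0,0]],[[0,0.02,0],[0,0,0]]]}'|head -2
python3 -m handwheel '{"deltas": [[[0,0.02,0],[0,0,0]],[[0,0.02,0],[0,0,0]],[[0,0.02,0],[0,0,0]],[[0,0.02,0],[0,0,0]],[[0,0.02,0],[0,0,0]],[[0,0.018,0],[0,0,0]],[[0,0.008,0],[0,0,0]],[[0,0,0],[0,0,0]]]}'
python3 -m handwheel '{"deltas": [[[0,0,0.01],[0,0,0]],[[0,0,0.018],[0,0,0]],[[0,0,0.018],[0,0,0]],[[0,0,0.018],[0,0,0]],[[0,0,0.018],[0,0,0]],[[0,0,0.011],[0,0,0]],[[0,0,0.005],[0,0,0]],[[0,0,0.003],[0,0,0]]]}'
```

```text
t: 4.73
tool_pos: [464.1, -37.4, 156.9]
ee_rot: [0.0, 1.0, -0.0, 0.001]
wrist_force: [-0.4, 0.2, -1.5]
width: 56.9
finger_force: 15.0
t: 5.4
tool_pos: [462.6, -186.6, 154.1]
t: 6.07
tool_pos: [463.1, -313.2, 154.8]
ee_rot: [-0.0, 1.0, -0.001, -0.0]
wrist_force: [0.6, -0.2, -2.6]
width: 57.1
finger_force: 15.0
t: 6.73
tool_pos: [463.2, -310.1, 53.2]
ee_rot: [-0.001, 1.0, 0.0, -0.001]
wrist_force: [-1.2, 0.4, -2.7]
width: 57.2
finger_force: 15.0
```

```bash
python3 -m handwheel '{"deltas": [[[0,0,0.0015],[0,0,0]],[[0,0,0.001],[0,0,0]],[[0,0,0],[0,0,0]]]}'
python3 -m handwheel '{"deltas": [[[0,0,0],[0,0,0]],[[0,0,0],[0,0,0]],[[0,0,0],[0,0,0]],[[0,0,0],[0,0,0]],[[0,0,0],[0,0,0]],[[0,0,0],[0,0,0]]]}' 0
```

```text
t: 6.98
tool_pos: [464.3, -311.8, 52.9]
ee_rot: [0.001, 1.0, -0.0, 0.001]
wrist_force: [-0.1, 0.1, -2.8]
width: 57.0
finger_force: 15.0
t: 7.48
tool_pos: [463.8, -311.5, 52.2]
ee_rot: [0.0, 1.0, -0.0, 0.0]
wrist_force: [0.8, 0.0, 0.8]
width: 92.4
finger_force: 0.0
```

```bash
python3 -m handwheel '{"deltas": [[[0,0,-0.018],[0,0,0]],[[0,0,-0.024],[0,0,0]],[[0,0,-0.024],[0,0,0]],[[0,0,-0.024],[0,0,0]],[[0,0,-0.024],[0,0,0]],[[0,0,-0.024],[0,0,0]],[[0,0,-0.024],[0,0,0]],[[0,0,-0.018],[0,0,0]]]}'|head -2
python3 -m handwheel '{"deltas": [[[-0.002,-0.015,0],[0,0,0]],[[-0.002,-0.025,0],[0,0,0]],[[0,-0.025,0],[0,0,0]],[[0,-0.025,0],[0,0,0]],[[0,-0.025,0],[0,0,0]],[[0,-0.025,0],[0,0,0]],[[0,-0.025,0],[0,0,0]],[[0,-0.025,0],[0,0,0]]]}'|head -2
python3 -m handwheel '{"deltas": [[[0,-0.025,0],[0,0,0]],[[0,-0.025,0],[0,0,0]],[[0,-0.025,0],[0,0,0]],[[0,-0.025,0],[0,0,0]],[[0,-0.025,0],[0,0,0]],[[0,-0.025,0],[0,0,0]],[[0,-0.025,0],[0,0,0]],[[0,-0.025,0],[0,0,0]]]}'|head -2
python3 -m handwheel '{"deltas": [[[0,-0.025,0],[0,0,0]],[[0,-0.025,0],[0,0,0]],[[0,-0.025,0],[0,0,0]],[[0,-0.025,0],[0,0,0]],[[0,-0.025,0],[0,0,0]],[[0,-0.025,0],[0,0,0]],[[0,-0.022,0],[0,0,0]],[[0,-0.01,0],[0,0,0]]]}'|head -2
python3 -m handwheel '{"deltas": [[[0,0,0],[0,0,0]],[[0,0,0],[0,0,0]]]}'|head -3
python3 look.py w2
```

```text
t: 8.15
tool_pos: [464.2, -311.8, 234.4]
t: 8.82
tool_pos: [458.3, -118.8, 230.2]
t: 9.48
tool_pos: [457.9, 80.6, 230.3]
t: 10.15
tool_pos: [457.9, 263.0, 230.3]
t: 10.32
tool_pos: [458.9, 260.4, 230.9]
ee_rot: [0.001, 1.0, 0.0, -0.001]
10.3167 [458.9 260.4 230.9]
```

View pics/w2.png

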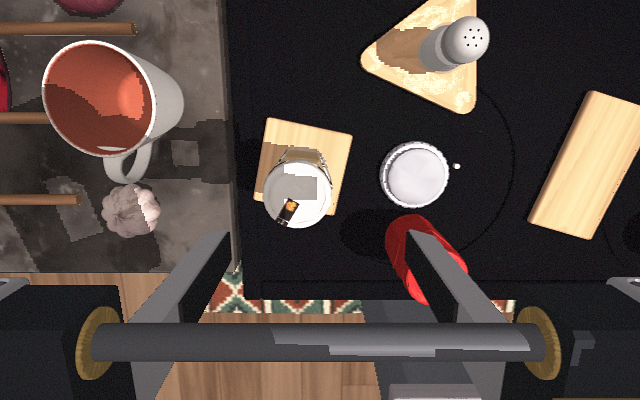

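Run:
```python
from h import *
im=np.load("w2.npy");C=cam("wrist")
hsv=cv2.cvtColor(im,cv2.COLOR_RGB2HSV);m=cv2.inRange(hsv,(8,50,110),(28,255,255));m[255:]=0;m[:,:240]=0
for c in cv2.findContours(m,0,1)[0]:
    if cv2.contourArea(c)<1500: continue
    hu=cv2.convexHull(plane(C,c[:,0],10).astype(np.float32));M=cv2.moments(hu)
    r=cv2.minAreaRect(hu);ci=cv2.minEnclosingCircle(hu)
    print(c[:,0].mean(0),"cen",M["m10"]/M["m00"],M["m01"]/M["m00"],M["m00"],"rect",np.r_[r[0],r[1],r[2]],"circ",np.r_[ci[0],ci[1]])
w=cv2.inRange(hsv,(0,0,140),(179,45,255))
w2=np.zeros_like(w);w2[150:235,255:345]=w[150:235,255:345]
c=max(cv2.findContours(w2,0,1)[0],key=cv2.contourArea)
for z in(99,109):print("jar",cv2.minEnclosingCircle(plane(C,c[:,0],z).astype(np.float32)))
print(c.min(0),c.max(0))
cr=cv2.resize(im[110:240,240:370],None,fx=4.5,fy=4.5,interpolation=3);cv2.imwrite("pics/w2c.png",cr[:,:,::-1])
```

```text
[302.9 162.7] cen 464.15460469771745 277.3144003986221 8383.638823065674 rect [464.1 277.3  91.8  91.6  78. ] circ [464.  277.1  63.2]
[588.4 166.6] cen 460.5951993445079 -31.401393921899235 11195.106610811708 rect [463.1 -32.9  79.3 149.   73.6] circ [462.6 -33.5  82.1]
[433.2  52.4] cen 576.7453099782817 147.3016444447636 8376.671194872819 rect [570.7 159.7 110.1 114.8   6.6] circ [572.6 149.7  68.1]
jar ((461.6058349609375, 275.3628234863281), 33.43935012817383)
jar ((464.14398193359375, 274.8419494628906), 32.286033630371094)
[[263 157]] [[332 227]]
```

View pics/w2c.png

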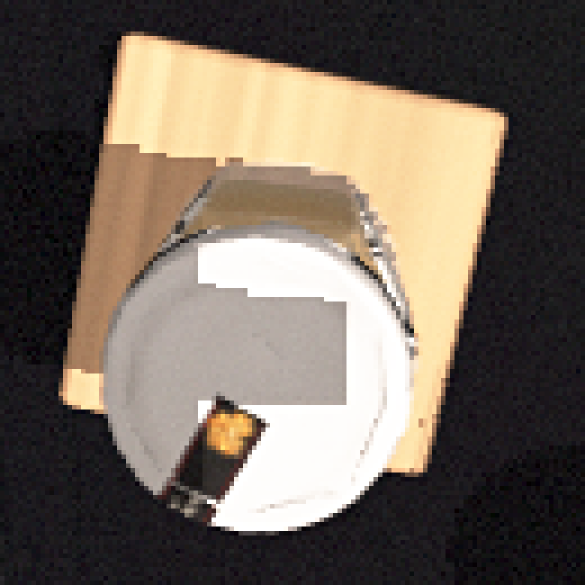

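```bash
python3 -c "
from h import *
C=cam('wrist');print(plane(C,[(297.8,194.2),(262.9,194.2),(332.7,194.2),(297.8,160),(297.8,228.5)],109),observe()['tool_pos'])"
```

```text
[[461.  276.1]
 [461.  304.3]
 [460.9 247.8]
 [488.9 275.7]
 [431.4 276.5]] [459.3 259.9 231.2]
```

```bash
python3 -m handwheel '{"deltas": [[[0.002,-0.008,0],[0,0,0]],[[0,-0.0077,0],[0,0,0]],[[0,0,0.02],[0,0,0]],[[0,0,0.025],[0,0,0]],[[0,0,0.025],[0,0,0]],[[0,0,0.025],[0,0,0]],[[0,0,0.025],[0,0,0]],[[0,0,0.0175],[0,0,0]]]}'
python3 -m handwheel '{"deltas": [[[0,0,0],[0,0,0]],[[0,0,0],[0,0,0]],[[0,0,0],[0,0,0]],[[0,0,0],[0,0,0]],[[0,0,0],[0,0,0]],[[0,0,0],[0,0,0]],[[0,0,0],[0,0,0]],[[0,0,0],[0,0,0]]]}' 1 30
```

```text
t: 11.03
tool_pos: [461.1, 275.8, 92.2]
ee_rot: [0.0, 1.0, -0.001, -0.001]
wrist_force: [-0.2, -0.6, 0.3]
width: 94.1
finger_force: 0.0
t: 11.7
tool_pos: [463.4, 277.3, 96.1]
ee_rot: [-0.001, 1.0, -0.0, 0.002]
wrist_force: [0.7, 1.7, 4.9]
width: 59.1
finger_force: 30.0
```

```bash
python3 -m handwheel '{"deltas": [[[0,0,-0.006],[0,0,0]],[[0,0,-0.014],[0,0,0]],[[0,0,-0.016],[0,0,0]],[[0,0,-0.016],[0,0,0]],[[0,0,-0.016],[0,0,0]],[[0,0,-0.016],[0,0,0]],[[0,0,-0.016],[0,0,0]],[[0,0,-0.01],[0,0,0]]]}'
python3 -m handwheel '{"deltas": [[[0,0.008,0],[0,0,0]],[[0,0.016,0],[0,0,0]],[[0,0.02,0],[0,0,0]],[[0,0.02,0],[0,0,0]],[[0,0.02,0],[0,0,0]],[[0,0.02,0],[0,0,0]],[[0,0.02,0],[0,0,0]],[[0,0.02,0],[0,0,0]]]}'|head -2
python3 -m handwheel '{"deltas": [[[0,0.02,0],[0,0,0]],[[0,0.02,0],[0,0,0]],[[0,0.02,0],[0,0,0]],[[0,0.02,0],[0,0,0]],[[0,0.02,0],[0,0,0]],[[0,0.02,0],[0,0,0]],[[0,0.02,0],[0,0,0]],[[0,0.015,0],[0,0,0]]]}' | head -2
python3 -m handwheel '{"deltas": [[[0.0017,0.008,0],[0,0,0]],[[0,0.0036,0],[0,0,0]],[[0,0,0],[0,0,0]],[[0,0,0],[0,0,0]],[[0,0,0],[0,0,0]],[[0,0,0],[0,0,0]]]}'
python3 look.py w3; python3 -c "
import cv2;im=cv2.imread('pics/w3.png');cv2.imwrite('pics/w3c.png',cv2.resize(im[80:330,180:470],None,fx=2,fy=2))"
```

```text
t: 12.37
tool_pos: [461.2, 275.7, 204.6]
ee_rot: [0.001, 1.0, -0.0, -0.001]
wrist_force: [0.9, -0.7, -3.9]
width: 59.5
finger_force: 30.0
t: 13.03
tool_pos: [460.1, 130.5, 202.4]
t: 13.7
tool_pos: [459.9, -24.5, 202.5]
t: 14.2
tool_pos: [463.4, -33.5, 204.3]
ee_rot: [-0.0, 1.0, 0.0, -0.0]
wrist_force: [-0.8, 0.6, -4.0]
width: 59.3
finger_force: 30.0
14.2 [463.4 -33.5 204.3]
```

View pics/w3c.png

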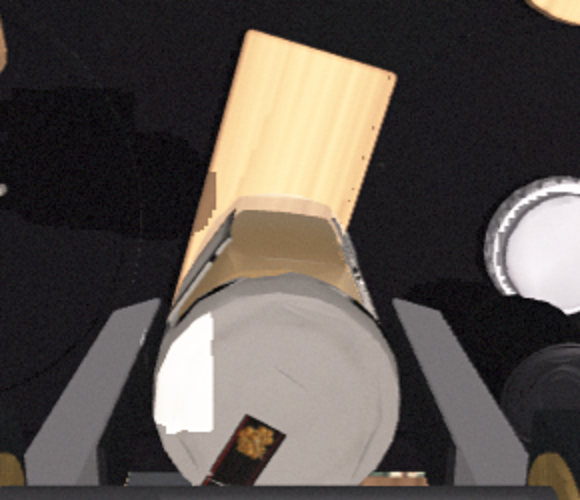

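```bash
python3 -c "
from h import *
C=cam('wrist');print(plane(C,[(318.2,217.5)],218)-[28.5,0])"
python3 -m handwheel '{"deltas": [[[0,0,0.008],[0,0,0]],[[0,0,0.016],[0,0,0]],[[0,0,0.018],[0,0,0]],[[0,0,0.018],[0,0,0]],[[0,0,0.018],[0,0,0]],[[0,0,0.014],[0,0,0]],[[0,0,0.008],[0,0,0]],[[0,0,0.004],[0,0,0]]]}'
python3 -m handwheel '{"deltas": [[[0,0,0.002],[0,0,0]],[[0,0,0.001],[0,0,0]],[[0,0,0],[0,0,0]],[[0,0,0],[0,0,0]]]}'
```

```text
[[462.4 -33.5]]
t: 14.92
tool_pos: [462.4, -33.7, 98.8]
ee_rot: [-0.0, 1.0, -0.0, -0.001]
wrist_force: [-0.7, 1.1, -4.4]
width: 59.3
finger_force: 30.0
t: 15.25
tool_pos: [464.4, -34.5, 98.3]
ee_rot: [0.0, 1.0, -0.0, 0.001]
wrist_force: [0.7, -0.2, -4.7]
width: 59.3
finger_force: 30.0
```

```bash
python3 -m handwheel '{"deltas": [[[0,0,0.001],[0,0,0]],[[0,0,0.001],[0,0,0]],[[0,0,0],[0,0,0]]]}'
python3 -m handwheel '{"deltas": [[[0,0,0.001],[0,0,0]],[[0,0,0],[0,0,0]],[[0,0,0],[0,0,0]]]}'|sed -n 2,4p
python3 -m handwheel '{"deltas": [[[0,0,0.001],[0,0,0]],[[0,0,0],[0,0,0]],[[0,0,0],[0,0,0]]]}'|sed -n 2,4p
```

```text
t: 15.5
tool_pos: [464.1, -34.4, 96.2]
ee_rot: [0.0, 1.0, -0.0, 0.001]
wrist_force: [-0.5, -0.1, -1.5]
width: 59.3
finger_force: 30.0
tool_pos: [464.3, -34.5, 96.1]
ee_rot: [0.0, 1.0, -0.0, 0.001]
wrist_force: [-3.8, -0.2, 6.5]
tool_pos: [464.5, -34.5, 96.1]
ee_rot: [0.0, 1.0, -0.0, 0.001]
wrist_force: [-4.7, 1.3, 12.1]
```

```bash
python3 -m handwheel '{"deltas": [[[0,0,0],[0,0,0]],[[0,0,0],[0,0,0]],[[0,0,0],[0,0,0]],[[0,0,0],[0,0,0]],[[0,0,0],[0,0,0]],[[0,0,0],[0,0,0]]]}' 0
python3 -m handwheel '{"deltas": [[[0,0,-0.008],[0,0,0]],[[0,0,-0.018],[0,0,0]],[[0,0,-0.02],[0,0,0]],[[0,0,-0.02],[0,0,0]],[[0,0,-0.02],[0,0,0]],[[0,0,-0.02],[0,0,0]],[[0,0,-0.02],[0,0,0]],[[0,0,-0.01],[0,0,0]]]}'|head -2
python3 -m handwheel '{"deltas": [[[0.01,-0.016,0],[0,0,0]],[[0.01,-0.016,0],[0,0,0]],[[0.01,-0.016,0],[0,0,0]],[[0.01,-0.016,0],[0,0,0]],[[0.01,-0.016,0],[0,0,0]],[[0.01,-0.016,0],[0,0,0]],[[0.01,-0.016,0],[0,0,0]],[[0.01,-0.016,0],[0,0,0]]]}'|head -2
python3 -m handwheel '{"deltas": [[[0.01,-0.016,0],[0,0,0]],[[0.01,-0.016,0],[0,0,0]],[[0.01,-0.016,0],[0,0,0]],[[0,0,0],[0,0,0]],[[0,0,0],[0,0,0]]]}'|head -2
python3 look.py w4
```

```text
t: 16.5
tool_pos: [463.5, -34.3, 93.3]
ee_rot: [-0.0, 1.0, -0.0, -0.0]
wrist_force: [0.6, 0.2, 0.7]
width: 93.2
finger_force: 0.0
t: 17.17
tool_pos: [464.9, -34.6, 232.7]
t: 17.83
tool_pos: [543.7, 94.5, 229.1]
t: 18.25
tool_pos: [573.4, 142.0, 228.9]
18.25 [573.4 142.  228.9]
```

View pics/w4.png

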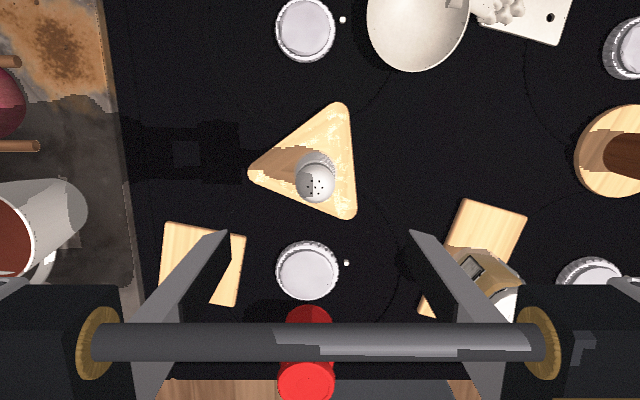

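Shaker cap at (316,183) on the triangle, whose tips are at (248,174), (342,102), (352,219). Jar stands on the oblong. Measuring.

Run:
```python
from h import *
im=np.load("w4.npy");C=cam("wrist")
hsv=cv2.cvtColor(im,cv2.COLOR_RGB2HSV);m=cv2.inRange(hsv,(8,45,90),(28,255,255));n=np.zeros_like(m);n[90:228,235:370]=m[90:228,235:370]
c=max(cv2.findContours(n,0,1)[0],key=cv2.contourArea)
hu=cv2.convexHull(plane(C,c[:,0],10).astype(np.float32));M=cv2.moments(hu);tr=cv2.minEnclosingTriangle(hu)[1][:,0]
ce=tr.mean(0)
print("cen",M["m10"]/M["m00"],M["m01"]/M["m00"],"tri",ce,"circ",cv2.minEnclosingCircle(hu),"corner r",np.linalg.norm(hu[:,0]-ce,axis=1).max())
for i in range(3):
    a,b=tr[i],tr[(i+1)%3];d=(b-a)/np.linalg.norm(b-a);print("side",abs(d[0]*(ce-a)[1]-d[1]*(ce-a)[0]))
print("shaker",plane(C,[(316,183),(296,183),(336,183),(316,203)],90),observe()["tool_pos"])
```

```text
cen 580.105056172296 145.82084978819373 tri [580.1 145.8] circ ((580.10302734375, 146.09007263183594), 72.00566101074219) corner r 72.2818
side 42.488064
side 42.473305
side 42.498974
shaker [[580.2 143. ]
 [580.2 160. ]
 [580.2 126. ]
 [562.5 143. ]] [573.1 141.5 228.9]
```

```bash
python3 -m handwheel '{"deltas": [[[0.0067,-0.001,0.015],[0,0,0]],[[0,0,0.024],[0,0,0]],[[0,0,0.025],[0,0,0]],[[0,0,0.025],[0,0,0]],[[0,0,0.025],[0,0,0]],[[0,0,0.025],[0,0,0]],[[0,0,0.022],[0,0,0]],[[0,0,0.013],[0,0,0]]]}'
python3 -m handwheel '{"deltas": [[[0,0,0],[0,0,0]],[[0,0,0],[0,0,0]],[[0,0,0],[0,0,0]],[[0,0,0],[0,0,0]],[[0,0,0],[0,0,0]],[[0,0,0],[0,0,0]],[[0,0,0],[0,0,0]],[[0,0,0],[0,0,0]]]}' 1 12
python3 -m handwheel '{"deltas": [[[0,0,0],[0,0,0]],[[0,0,0],[0,0,0]]]}'
```

```text
t: 18.97
tool_pos: [577.8, 141.3, 52.6]
ee_rot: [0.0, 1.0, -0.001, -0.002]
wrist_force: [-0.1, -0.5, -0.5]
width: 94.1
finger_force: 0.0
t: 19.63
tool_pos: [580.6, 142.8, 55.9]
ee_rot: [-0.0, 1.0, -0.0, 0.0]
wrist_force: [0.3, -0.2, 0.0]
width: 44.2
finger_force: 0.3
t: 19.8
tool_pos: [580.6, 142.9, 55.9]
ee_rot: [-0.0, 1.0, -0.0, 0.0]
wrist_force: [-0.0, -0.2, 2.3]
width: 41.0
finger_force: 12.0
```

```bash
python3 -m handwheel '{"deltas": [[[0,0,-0.005],[0,0,0]],[[0,0,-0.01],[0,0,0]],[[0,0,-0.014],[0,0,0]],[[0,0,-0.016],[0,0,0]],[[0,0,-0.016],[0,0,0]],[[0,0,-0.016],[0,0,0]],[[0,0,-0.015],[0,0,0]],[[0,0,-0.008],[0,0,0]]]}'
python3 -m handwheel '{"deltas": [[[0,0,0],[0,0,0]],[[0,0,0],[0,0,0]]]}'
python3 look.py w5;  python3 -c "
import cv2;im=cv2.imread('pics/w5.png');cv2.imwrite('pics/w5c.png',cv2.resize(im[80:330,180:470],None,fx=2,fy=2))"
```

```text
t: 20.47
tool_pos: [581.5, 142.8, 158.4]
ee_rot: [-0.0, 1.0, -0.0, 0.002]
wrist_force: [-0.4, -0.1, -0.8]
width: 41.2
finger_force: 12.0
t: 20.63
tool_pos: [580.5, 142.7, 155.9]
ee_rot: [-0.0, 1.0, -0.0, 0.0]
wrist_force: [-0.1, 0.1, -1.6]
width: 41.5
finger_force: 12.0
20.6333 [580.5 142.7 155.9]
```

View pics/w5c.png

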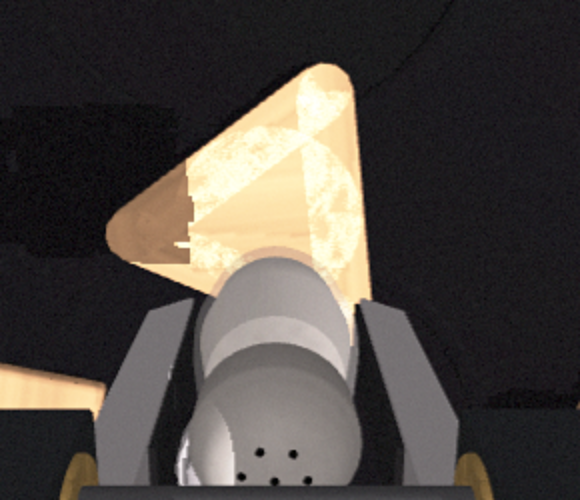

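```bash
python3 -m handwheel '{"deltas": [[[-0.006,-0.007,0],[0,0,0]],[[-0.01,-0.012,0],[0,0,0]],[[-0.012,-0.014,0],[0,0,0]],[[-0.012,-0.014,0],[0,0,0]],[[-0.012,-0.014,0],[0,0,0]],[[-0.012,-0.014,0],[0,0,0]],[[-0.012,-0.014,0],[0,0,0]],[[-0.012,-0.014,0],[0,0,0]]]}' |head -2
python3 -m handwheel '{"deltas": [[[-0.012,-0.014,0],[0,0,0]],[[-0.01,-0.011,0],[0,0,0]],[[-0.006,-0.0064,0],[0,0,0]],[[0,0,0],[0,0,0]],[[0,0,0],[0,0,0]]]}'
python3 -m handwheel '{"deltas": [[[0,0,0.008],[0,0,0]],[[0,0,0.016],[0,0,0]],[[0,0,0.017],[0,0,0]],[[0,0,0.017],[0,0,0]],[[0,0,0.016],[0,0,0]],[[0,0,0.012],[0,0,0]],[[0,0,0.006],[0,0,0]],[[0,0,0.002],[0,0,0]]]}'
python3 -m handwheel '{"deltas": [[[0,0,0.002],[0,0,0]],[[0,0,0],[0,0,0]],[[0,0,0],[0,0,0]]]}'
```

```text
t: 21.35
tool_pos: [489.8, 247.1, 154.4]
t: 21.77
tool_pos: [463.5, 277.5, 155.0]
ee_rot: [0.0, 1.0, 0.001, -0.0]
wrist_force: [-0.1, 0.4, -0.8]
width: 41.7
finger_force: 12.0
t: 22.43
tool_pos: [463.7, 276.3, 59.8]
ee_rot: [0.001, 1.0, -0.001, -0.001]
wrist_force: [-0.5, -1.1, -0.3]
width: 41.1
finger_force: 12.0
t: 22.68
tool_pos: [465.2, 277.4, 60.3]
ee_rot: [-0.0, 1.0, -0.0, 0.001]
wrist_force: [0.5, 0.3, -0.4]
width: 41.5
finger_force: 12.0
```

```bash
python3 -m handwheel '{"deltas": [[[0,0,0.0015],[0,0,0]],[[0,0,0.0015],[0,0,0]],[[0,0,0],[0,0,0]],[[0,0,0],[0,0,0]]]}'|sed -n 2,4p
python3 -m handwheel '{"deltas": [[[0,0,0.001],[0,0,0]],[[0,0,0],[0,0,0]],[[0,0,0],[0,0,0]]]}'|sed -n 2,4p
python3 -m handwheel '{"deltas": [[[0,0,0.0005],[0,0,0]],[[0,0,0],[0,0,0]],[[0,0,0],[0,0,0]]]}'|sed -n 2,4p
```

```text
tool_pos: [464.4, 277.2, 56.6]
ee_rot: [-0.0, 1.0, -0.0, 0.0]
wrist_force: [0.2, 0.3, 0.2]
tool_pos: [464.6, 277.3, 55.8]
ee_rot: [-0.0, 1.0, -0.0, 0.0]
wrist_force: [0.1, -0.9, 2.6]
tool_pos: [464.7, 277.3, 55.8]
ee_rot: [-0.0, 1.0, -0.0, 0.0]
wrist_force: [-2.6, -1.3, 5.3]
```

```bash
python3 -m handwheel '{"deltas": [[[0,0,0],[0,0,0]],[[0,0,0],[0,0,0]],[[0,0,0],[0,0,0]],[[0,0,0],[0,0,0]],[[0,0,0],[0,0,0]],[[0,0,0],[0,0,0]]]}' 0
python3 -m handwheel '{"deltas": [[[0,0,-0.012],[0,0,0]],[[0,0,-0.022],[0,0,0]],[[0,0,-0.025],[0,0,0]],[[0,0,-0.025],[0,0,0]],[[0,0,-0.025],[0,0,0]],[[0,0,-0.025],[0,0,0]],[[0,0,-0.025],[0,0,0]],[[0,0,-0.016],[0,0,0]]]}'|head -2
python3 -m handwheel '{"deltas": [[[0.006,0.02,0],[0,0,0]],[[0.006,0.022,0],[0,0,0]],[[0.006,0.022,0],[0,0,0]],[[0.006,0.022,0],[0,0,0]],[[0.006,0.022,0],[0,0,0]],[[0.006,0.022,0],[0,0,0]],[[0.006,0.022,0],[0,0,0]],[[0.006,0.022,0],[0,0,0]]]}'|head -2
python3 -m handwheel '{"deltas": [[[0.006,0.022,0],[0,0,0]],[[0.006,0.022,0],[0,0,0]],[[0.006,0.022,0],[0,0,0]],[[0.006,0.022,0],[0,0,0]],[[0.006,0.022,0],[0,0,0]],[[0.006,0.022,0],[0,0,0]],[[0.006,0.022,0],[0,0,0]],[[0.006,0.022,0],[0,0,0]]]}'|head -2
python3 -m handwheel '{"deltas": [[[0.006,0.022,0],[0,0,0]],[[0.006,0.022,0],[0,0,0]],[[0.006,0.022,0],[0,0,0]],[[0.006,0.022,0],[0,0,0]],[[0.006,0.016,0],[0,0,0]],[[0,0,0],[0,0,0]],[[0,0,0],[0,0,0]]]}'|head -2
python3 look.py w6
```

```text
t: 24.02
tool_pos: [464.3, 277.1, 54.8]
ee_rot: [0.0, 1.0, -0.0, -0.0]
wrist_force: [1.2, -0.1, 0.6]
width: 77.8
finger_force: 0.0
t: 24.68
tool_pos: [465.5, 277.7, 234.1]
t: 25.35
tool_pos: [512.5, 102.1, 231.0]
t: 26.02
tool_pos: [560.4, -74.0, 231.0]
t: 26.6
tool_pos: [590.1, -177.5, 230.5]
26.6 [ 590.1 -177.5  230.5]
```

View pics/w6.png

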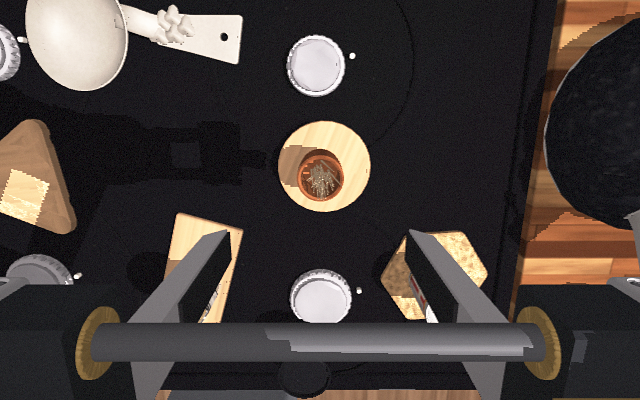

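Run:
```python
from h import *
im=np.load("w6.npy");C=cam("wrist")
hsv=cv2.cvtColor(im,cv2.COLOR_RGB2HSV);m=cv2.inRange(hsv,(5,45,70),(28,255,255));n=np.zeros_like(m);n[110:222,265:385]=m[110:222,265:385]
c=max(cv2.findContours(n,0,1)[0],key=cv2.contourArea)
P=plane(C,c[:,0],10).astype(np.float32);print("round",cv2.minEnclosingCircle(P))
r=cv2.inRange(hsv,(0,130,60),(13,255,220));n=np.zeros_like(m);n[140:212,285:355]=r[140:212,285:355]
k=[c for c in cv2.findContours(n,0,1)[0] if cv2.contourArea(c)>30];P=plane(C,np.vstack(k)[:,0],62).astype(np.float32)
print("cup",cv2.minEnclosingCircle(P),np.vstack(k)[:,0].min(0),np.vstack(k)[:,0].max(0))
v=np.vstack(k)[:,0];cen=(v.min(0)+v.max(0))/2
print(observe()["tool_pos"],plane(C,[(322,178),(298,178),(345,178)],62))
```

```text
round ((595.5402221679688, -182.92111206054688), 50.04359436035156)
cup ((597.914794921875, -178.48675537109375), 24.646411895751953) [296 149] [343 200]
[ 589.9 -176.6  230.3] [[ 595.2 -180.3]
 [ 595.2 -157.9]
 [ 595.2 -201.8]]
```

Round (595.5,−182.9), radius 50 ✓. Cup rim at about (320,176.5) gives (596,−178.5).

```bash
python3 -m handwheel '{"deltas": [[[0.0065,0.0017,0.016],[0,0,0]],[[0,0,0.025],[0,0,0]],[[0,0,0.027],[0,0,0]],[[0,0,0.027],[0,0,0]],[[0,0,0.027],[0,0,0]],[[0,0,0.027],[0,0,0]],[[0,0,0.023],[0,0,0]],[[0,0,0.015],[0,0,0]]]}'
python3 -m handwheel '{"deltas": [[[0,0,0],[0,0,0]],[[0,0,0],[0,0,0]],[[0,0,0],[0,0,0]],[[0,0,0],[0,0,0]],[[0,0,0],[0,0,0]],[[0,0,0],[0,0,0]],[[0,0,0],[0,0,0]],[[0,0,0],[0,0,0]]]}' 1 10
python3 -m handwheel '{"deltas": [[[0,0,0],[0,0,0]],[[0,0,0],[0,0,0]]]}'
```

```text
t: 27.32
tool_pos: [594.7, -176.2, 40.4]
ee_rot: [-0.001, 1.0, 0.001, -0.002]
wrist_force: [-0.4, -0.0, -0.1]
width: 93.8
finger_force: 0.0
t: 27.98
tool_pos: [596.9, -178.8, 43.5]
ee_rot: [0.0, 1.0, -0.0, 0.0]
wrist_force: [-0.3, 0.2, 1.0]
width: 44.4
finger_force: 2.2
t: 28.15
tool_pos: [596.9, -178.9, 43.4]
ee_rot: [0.0, 1.0, -0.0, 0.0]
wrist_force: [-0.4, -0.7, 2.0]
width: 43.9
finger_force: 10.0
```

```bash
python3 -m handwheel '{"deltas": [[[0,0,-0.005],[0,0,0]],[[0,0,-0.01],[0,0,0]],[[0,0,-0.014],[0,0,0]],[[0,0,-0.016],[0,0,0]],[[0,0,-0.016],[0,0,0]],[[0,0,-0.016],[0,0,0]],[[0,0,-0.015],[0,0,0]],[[0,0,-0.008],[0,0,0]]]}'
python3 -m handwheel '{"deltas": [[[-0.001,-0.008,0],[0,0,0]],[[-0.001,-0.016,0],[0,0,0]],[[-0.001,-0.02,0],[0,0,0]],[[-0.001,-0.02,0],[0,0,0]],[[-0.001,-0.02,0],[0,0,0]],[[-0.001,-0.02,0],[0,0,0]],[[-0.001,-0.02,0],[0,0,0]],[[-0.001,-0.02,0],[0,0,0]]]}' |head -2
python3 -m handwheel '{"deltas": [[[-0.001,-0.02,0],[0,0,0]],[[-0.001,-0.02,0],[0,0,0]],[[-0.001,-0.02,0],[0,0,0]],[[-0.001,-0.02,0],[0,0,0]],[[-0.001,-0.02,0],[0,0,0]],[[-0.001,-0.02,0],[0,0,0]],[[-0.001,-0.02,0],[0,0,0]],[[-0.001,-0.02,0],[0,0,0]]]}' |head -2
python3 -m handwheel '{"deltas": [[[-0.0004,-0.014,0],[0,0,0]],[[0,-0.0066,0],[0,0,0]],[[0,0,0],[0,0,0]],[[0,0,0],[0,0,0]],[[0,0,0],[0,0,0]]]}'
python3 -m handwheel '{"deltas": [[[0,0,0.008],[0,0,0]],[[0,0,0.016],[0,0,0]],[[0,0,0.017],[0,0,0]],[[0,0,0.017],[0,0,0]],[[0,0,0.016],[0,0,0]],[[0,0,0.012],[0,0,0]],[[0,0,0.006],[0,0,0]],[[0,0,0.002],[0,0,0]]]}'|head -2
python3 -m handwheel '{"deltas": [[[0,0,0.002],[0,0,0]],[[0,0,0],[0,0,0]],[[0,0,0],[0,0,0]]]}'
```

```text
t: 28.82
tool_pos: [598.2, -179.2, 146.8]
ee_rot: [0.001, 1.0, -0.0, 0.002]
wrist_force: [0.4, -1.0, -0.2]
width: 44.2
finger_force: 10.0
t: 29.48
tool_pos: [586.9, -31.8, 141.3]
t: 30.15
tool_pos: [578.5, 127.7, 141.3]
t: 30.57
tool_pos: [580.3, 145.3, 142.7]
ee_rot: [0.0, 1.0, -0.001, -0.0]
wrist_force: [-0.5, 0.2, -0.9]
width: 44.0
finger_force: 10.0
t: 31.23
tool_pos: [579.4, 145.3, 47.3]
t: 31.48
tool_pos: [581.3, 146.0, 47.9]
ee_rot: [-0.0, 1.0, -0.0, 0.001]
wrist_force: [0.0, -0.4, -0.6]
width: 44.0
finger_force: 10.0
```

```bash
python3 -m handwheel '{"deltas": [[[0,0,0.0015],[0,0,0]],[[0,0,0.0015],[0,0,0]],[[0,0,0],[0,0,0]],[[0,0,0],[0,0,0]]]}'|sed -n 2,4p
python3 -m handwheel '{"deltas": [[[0,0,0.001],[0,0,0]],[[0,0,0],[0,0,0]],[[0,0,0],[0,0,0]]]}'|sed -n 2,4p
python3 -m handwheel '{"deltas": [[[0,0,0.0005],[0,0,0]],[[0,0,0],[0,0,0]],[[0,0,0],[0,0,0]]]}'|sed -n 2,4p
```

```text
tool_pos: [580.4, 146.1, 44.0]
ee_rot: [-0.0, 1.0, -0.0, 0.0]
wrist_force: [-0.2, 0.1, -0.3]
tool_pos: [580.7, 146.0, 43.4]
ee_rot: [-0.0, 1.0, -0.0, 0.0]
wrist_force: [-0.1, 0.4, 2.3]
tool_pos: [580.8, 146.0, 43.4]
ee_rot: [-0.0, 1.0, -0.0, 0.0]
wrist_force: [-1.3, -0.8, 4.8]
```

```bash
python3 -m handwheel '{"deltas": [[[0,0,0],[0,0,0]],[[0,0,0],[0,0,0]],[[0,0,0],[0,0,0]],[[0,0,0],[0,0,0]],[[0,0,0],[0,0,0]],[[0,0,0],[0,0,0]],[[0,0,0],[0,0,0]]]}' 0
python3 -m handwheel '{"deltas": [[[0,0,-0.012],[0,0,0]],[[0,0,-0.024],[0,0,0]],[[0,0,-0.027],[0,0,0]],[[0,0,-0.027],[0,0,0]],[[0,0,-0.027],[0,0,0]],[[0,0,-0.027],[0,0,0]],[[0,0,-0.026],[0,0,0]],[[0,0,-0.017],[0,0,0]]]}'|head -2
python3 -m handwheel '{"deltas": [[[-0.006,0.02,0],[0,0,0]],[[-0.006,0.023,0],[0,0,0]],[[-0.006,0.023,0],[0,0,0]],[[-0.006,0.023,0],[0,0,0]],[[-0.006,0.023,0],[0,0,0]],[[-0.006,0.023,0],[0,0,0]],[[-0.006,0.023,0],[0,0,0]],[[-0.006,0.023,0],[0,0,0]]]}'|head -2
python3 -m handwheel '{"deltas": [[[-0.006,0.023,0],[0,0,0]],[[-0.006,0.023,0],[0,0,0]],[[-0.006,0.023,0],[0,0,0]],[[-0.006,0.023,0],[0,0,0]],[[-0.006,0.023,0],[0,0,0]],[[-0.006,0.023,0],[0,0,0]],[[-0.006,0.023,0],[0,0,0]],[[-0.006,0.023,0],[0,0,0]]]}'|head -2
python3 -m handwheel '{"deltas": [[[-0.006,0.023,0],[0,0,0]],[[-0.006,0.023,0],[0,0,0]],[[-0.006,0.023,0],[0,0,0]],[[-0.002,0.023,0],[0,0,0]],[[0,0,0],[0,0,0]],[[0,0,0],[0,0,0]]]}'|head -2
python3 look.py w7
python3 - <<'E'
from h import *
im=np.load("w7.npy");C=cam("wrist")
hsv=cv2.cvtColor(im,cv2.COLOR_RGB2HSV)
w=cv2.inRange(hsv,(0,0,110),(179,60,255));n=np.zeros_like(w);n[140:235,270:370]=w[140:235,270:370]
c=max(cv2.findContours(n,0,1)[0],key=cv2.contourArea)
print(cv2.minEnclosingCircle(plane(C,c[:,0],78).astype(np.float32)),c.min(0),c.max(0))
E
```

```text
t: 32.9
tool_pos: [580.4, 146.0, 42.3]
ee_rot: [0.0, 1.0, -0.0, -0.0]
wrist_force: [-0.5, 0.0, 0.8]
width: 87.0
finger_force: 0.0
t: 33.57
tool_pos: [581.7, 146.2, 234.1]
t: 34.23
tool_pos: [532.0, -36.0, 230.6]
t: 34.9
tool_pos: [483.9, -220.1, 230.6]
t: 35.4
tool_pos: [464.0, -311.7, 230.1]
35.4 [ 464.  -311.7  230.1]
((467.43756103515625, -310.2518310546875), 32.6602783203125) [[286 148]] [[351 219]]
```

View pics/w7.png

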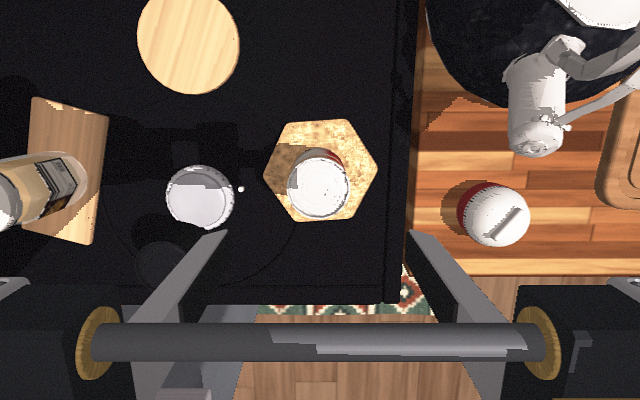

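Tin upright on the mat, lid at (317,188) directly below the jaws. Gripping it.

```bash
python3 -m handwheel '{"deltas": [[[0,0,0.017],[0,0,0]],[[0,0,0.023],[0,0,0]],[[0,0,0.025],[0,0,0]],[[0,0,0.025],[0,0,0]],[[0,0,0.025],[0,0,0]],[[0,0,0.025],[0,0,0]],[[0,0,0.022],[0,0,0]],[[0,0,0.015],[0,0,0]]]}'|head -2
python3 -m handwheel '{"deltas": [[[0,0,0],[0,0,0]],[[0,0,0],[0,0,0]],[[0,0,0],[0,0,0]],[[0,0,0],[0,0,0]],[[0,0,0],[0,0,0]],[[0,0,0],[0,0,0]],[[0,0,0],[0,0,0]],[[0,0,0],[0,0,0]]]}' 1 15
python3 -m handwheel '{"deltas": [[[0,0,-0.008],[0,0,0]],[[0,0,-0.014],[0,0,0]],[[0,0,-0.014],[0,0,0]],[[0,0,-0.014],[0,0,0]],[[0,0,-0.014],[0,0,0]],[[0,0,-0.014],[0,0,0]],[[0,0,-0.014],[0,0,0]],[[0,0,-0.008],[0,0,0]]]}'
python3 -m handwheel '{"deltas": [[[0,0,0],[0,0,0]],[[0,0,0],[0,0,0]]]}'
```

```text
t: 36.12
tool_pos: [463.5, -308.2, 50.4]
t: 36.78
tool_pos: [465.0, -311.6, 53.7]
ee_rot: [0.001, 1.0, -0.0, 0.001]
wrist_force: [-0.5, -0.1, 5.5]
width: 56.9
finger_force: 15.0
t: 37.45
tool_pos: [464.4, -311.1, 153.8]
ee_rot: [0.0, 1.0, -0.0, 0.0]
wrist_force: [-0.1, 0.7, -1.4]
width: 57.1
finger_force: 15.0
t: 37.62
tool_pos: [464.1, -310.9, 152.4]
ee_rot: [0.0, 1.0, -0.0, 0.0]
wrist_force: [0.3, 0.2, -1.7]
width: 56.8
finger_force: 15.0
```

```bash
python3 -m handwheel '{"deltas": [[[0.006,-0.006,0],[0,0,0]],[[0.012,-0.012,0],[0,0,0]],[[0.014,-0.014,0],[0,0,0]],[[0.014,-0.014,0],[0,0,0]],[[0.014,-0.014,0],[0,0,0]],[[0.014,-0.014,0],[0,0,0]],[[0.014,-0.014,0],[0,0,0]],[[0.014,-0.014,0],[0,0,0]]]}' |head -2
python3 -m handwheel '{"deltas": [[[0.014,-0.014,0],[0,0,0]],[[0.01,-0.009,0],[0,0,0]],[[0.0055,-0.003,0],[0,0,0]],[[0,0,0],[0,0,0]],[[0,0,0],[0,0,0]]]}'
python3 -m handwheel '{"deltas": [[[0,0,0.008],[0,0,0]],[[0,0,0.016],[0,0,0]],[[0,0,0.017],[0,0,0]],[[0,0,0.017],[0,0,0]],[[0,0,0.015],[0,0,0]],[[0,0,0.01],[0,0,0]],[[0,0,0.005],[0,0,0]],[[0,0,0.002],[0,0,0]]]}'|head -2
python3 -m handwheel '{"deltas": [[[0,0,0.002],[0,0,0]],[[0,0,0],[0,0,0]],[[0,0,0],[0,0,0]]]}'
```

```text
t: 38.28
tool_pos: [566.3, -207.1, 150.7]
t: 38.7
tool_pos: [595.3, -183.1, 151.8]
ee_rot: [-0.0, 1.0, -0.0, -0.001]
wrist_force: [0.2, -1.1, -2.2]
width: 57.2
finger_force: 15.0
t: 39.37
tool_pos: [594.7, -183.3, 61.2]
t: 39.62
tool_pos: [596.4, -183.4, 61.4]
ee_rot: [0.0, 1.0, -0.0, 0.001]
wrist_force: [-0.2, -0.1, -1.7]
width: 57.3
finger_force: 15.0
```

```bash
python3 -m handwheel '{"deltas": [[[0,0,0.0015],[0,0,0]],[[0,0,0.0015],[0,0,0]],[[0,0,0],[0,0,0]],[[0,0,0],[0,0,0]]]}'|sed -n 2,4p
python3 -m handwheel '{"deltas": [[[0,0,0.001],[0,0,0]],[[0,0,0],[0,0,0]],[[0,0,0],[0,0,0]]]}'|sed -n 2,4p
python3 -m handwheel '{"deltas": [[[0,0,0.0007],[0,0,0]],[[0,0,0],[0,0,0]],[[0,0,0],[0,0,0]]]}'|sed -n 2,4p
```

```text
tool_pos: [596.1, -183.1, 57.8]
ee_rot: [0.0, 1.0, -0.0, 0.0]
wrist_force: [-0.2, 0.3, -1.0]
tool_pos: [596.2, -183.2, 57.8]
ee_rot: [0.0, 1.0, -0.0, 0.0]
wrist_force: [-2.3, 0.6, 5.9]
tool_pos: [596.2, -183.1, 57.7]
ee_rot: [0.0, 1.0, -0.0, 0.0]
wrist_force: [-3.2, 1.8, 8.1]
```

```bash
python3 -m handwheel '{"deltas": [[[0,0,0],[0,0,0]],[[0,0,0],[0,0,0]],[[0,0,0],[0,0,0]],[[0,0,0],[0,0,0]],[[0,0,0],[0,0,0]],[[0,0,0],[0,0,0]],[[0,0,0],[0,0,0]]]}' 0
python3 -m handwheel '{"deltas": [[[0,0,-0.012],[0,0,0]],[[0,0,-0.022],[0,0,0]],[[0,0,-0.025],[0,0,0]],[[0,0,-0.025],[0,0,0]],[[0,0,-0.025],[0,0,0]],[[0,0,-0.025],[0,0,0]],[[0,0,-0.025],[0,0,0]],[[0,0,-0.016],[0,0,0]]]}'|head -2
python3 -m handwheel '{"deltas": [[[-0.006,-0.02,0],[0,0,0]],[[-0.008,-0.023,0],[0,0,0]],[[-0.008,-0.023,0],[0,0,0]],[[-0.008,-0.023,0],[0,0,0]],[[-0.008,-0.023,0],[0,0,0]],[[-0.008,-0.023,0],[0,0,0]],[[-0.008,-0.023,0],[0,0,0]],[[-0.008,-0.023,0],[0,0,0]]]}'|head -2
python3 -m handwheel '{"deltas": [[[-0.008,-0.023,0],[0,0,0]],[[-0.008,-0.023,0],[0,0,0]],[[-0.008,-0.023,0],[0,0,0]],[[-0.008,-0.02,0],[0,0,0]],[[0,0,0],[0,0,0]],[[0,0,0],[0,0,0]]]}'|head -2
python3 look.py w9
```

```text
t: 41.03
tool_pos: [595.7, -183.0, 55.5]
ee_rot: [-0.0, 1.0, -0.0, -0.0]
wrist_force: [-0.0, 0.4, 0.4]
width: 93.6
finger_force: 0.0
t: 41.7
tool_pos: [596.9, -183.5, 235.2]
t: 42.37
tool_pos: [533.4, -0.9, 231.9]
t: 42.87
tool_pos: [501.8, 87.6, 231.7]
42.8667 [501.8  87.6 231.7]
```

View pics/w9.png

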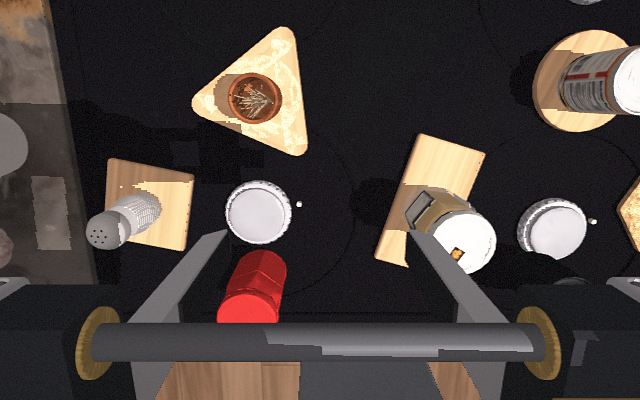

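All four stand upright on their coasters. I'll check the offsets, then move the arm away and verify from the top camera.

```bash
python3 -c "
from h import *
C=cam('wrist')
for n,p,z,q in(('shaker',(105,230),90,(464,277.2)),('cup',(254,98),62,(580.1,145.8)),('jar',(464,244),109,(462.7,-34.5))): a=plane(C,p,z)[0];print(n,a,a-q)"
python3 -m handwheel '{"deltas": [[[-0.01,0.02,0],[0,0,0]],[[-0.01,0.023,0],[0,0,0]],[[-0.01,0.023,0],[0,0,0]],[[-0.01,0.023,0],[0,0,0]],[[-0.01,0.023,0],[0,0,0]],[[-0.01,0.023,0],[0,0,0]],[[-0.01,0.023,0],[0,0,0]],[[-0.01,0.023,0],[0,0,0]]]}'|head -2
python3 -m handwheel '{"deltas": [[[-0.01,0.023,0],[0,0,0]],[[-0.01,0.023,0],[0,0,0]],[[-0.01,0.023,0],[0,0,0]],[[-0.01,0.023,0],[0,0,0]],[[-0.01,0.023,0],[0,0,0]],[[-0.01,0.023,0],[0,0,0]],[[-0.01,0.023,0],[0,0,0]],[[-0.01,0.023,0],[0,0,0]]]}'|head -2
python3 -m handwheel '{"deltas": [[[0,0.023,0],[0,0,0]],[[0,0.023,0],[0,0,0]],[[0,0.023,0],[0,0,0]],[[0,0.023,0],[0,0,0]],[[0,0.023,0],[0,0,0]],[[0,0.023,0],[0,0,0]],[[0,0,0],[0,0,0]],[[0,0,0],[0,0,0]]]}'
python3 - <<'E'
from h import *
im=snapshot("top");C=cam("top")
cv2.imwrite("pics/topend.png",cv2.resize(im[140:250,230:470],None,fx=3.2,fy=3.2,interpolation=3)[:,:,::-1])
E
```

```text
shaker [466.1 276.3] [ 2.1 -0.9]
cup [579.6 143.3] [-0.5 -2.5]
jar [460.8 -36.4] [-1.9 -1.9]
t: 43.58
tool_pos: [421.3, -96.3, 231.2]
t: 44.25
tool_pos: [340.5, -280.4, 231.3]
t: 44.92
tool_pos: [340.6, -417.5, 230.6]
ee_rot: [-0.0, 1.0, -0.002, -0.0]
wrist_force: [0.2, 0.5, -0.3]
width: 94.2
finger_force: 0.0
```

View pics/topend.png

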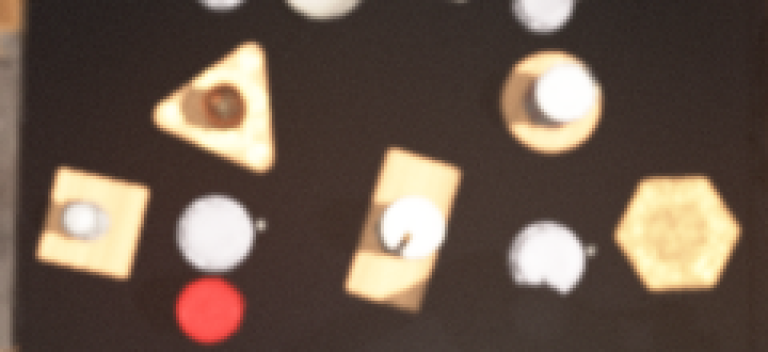

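The top view shows all four upright on their own coasters; tin lid at crop (566,93). Checking the tin's offset, then handing in.

```bash
python3 -c "
from h import *
a=plane(cam('top'),(230+566/3.2,140+93/3.2),82)[0]-[595.5,-182.9];print('tin off',a)
if np.hypot(*a)<8: print(hand_in())"
```

```text
tin off [-2.8 -0.3]
the job is handed in; nothing more can be done
None
```

The tin, shaker, cup and jar each stand upright on their own coaster, measured within 3 mm of centre, and the job is handed in at about 45 s; I kept the arm clear of the mug but did not re-measure it at the end.

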